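# Slide a moulding in behind the rack post

## Task

Put the loose length of picture-rail moulding away in the near bay of the counter-top rack. Keep it flat on the counter and push it with your fingertips, never picking it up: angle one end in past the post, then push the other end round, until the whole length lies flat along the back rail. Leave the jar, the bell and the oil can where they stand.

Things in the scene. Friction and masses are not known exactly. Their poses are not given: they have to be found in the camera images.
- moulding: The loose piece: a straight length of dark wood picture-rail moulding, 300 mm long, 40 wide, 30 high, about 0.3 kg, flat on the counter in front of the rack. Origin: centre of its underside; y along its length, z up. The lower 20 mm is a full 40 mm wide block with upright sides and ends, above it a narrower rib (24 mm). It slides and turns on the counter when pushed.
- end_a (a point): Middle of the moulding's +y end face, at its underside (150 mm from the origin).
- end_b (a point): Middle of the moulding's -y end face, at its underside (150 mm from the origin).
- rack: Low pale pine rack fixed to the counter. Origin: counter level, middle of the near face of its back rail; x points away from the robot across the rack, y along it, z up. Back rail (18 mm thick, x 0 to 18) and the two end cheeks (18 mm thick) are 45 mm high. Beyond the back rail, x 18 to 110 mm, a far bay is already filled with other lengths, up to 45 mm high (two small corner blocks 55 mm).
- bay (a point): Middle of the rack's empty near bay, at counter level (rack x = -45, y = 0 mm). The bay is roofless and its floor is the counter. It runs along the rack's x from -90 to 0 mm (back rail) and along y from -190 to +190 mm, between the cheeks, which run forward to x = -122 mm. Its near side (towards the robot) is open but for the post.
- post: Fixed upright square post in the rack's near side, 32 x 32 mm, 175 mm high, parallel to the rack. Origin: centre of its foot, at x = -106 mm in the rack's frame (it fills -122 to -90) and at y = +66 or -66 mm, differing between starts: a 240 mm opening on one side, too short for the moulding to go straight in, and 108 mm on the other. A thin flush plate marks the other place; things slide over it.
- jar: Bystander: blue ceramic ginger jar, 96 mm across, 132 mm high. Origin: centre of its underside.
- bell: Bystander: brass hand bell standing on its mouth, 72 mm across, 124 mm high. Origin: centre of its underside.
- oilcan: Bystander: copper oil can, 92 mm across, 94 mm high, with a loop handle. Origin: centre of its underside.

How it is judged:
On the way:
1. One end of the moulding is in the bay past the post's line while the moulding still stands at an angle (x of any of end_a, end_b in the frame of rack above -0.085 m and angle between the y axis of moulding and the y axis of rack, either way round above 0.12 rad), for 0.1 s.
At the end, for the whole second after the job is handed in: The moulding lies at rest, flat on the counter, wholly inside the near bay between the two cheeks, its long side within about 10 mm of the back rail at both ends (x of end_a in the frame of rack between -0.031 and 0 m and x of end_b in the frame of rack between -0.031 and 0 m and y of end_a in the frame of rack between -0.195 and 0.195 m and y of end_b in the frame of rack between -0.195 and 0.195 m and height (world z) of each of end_a, end_b below 0.006 m and angle between moulding's own z axis and vertical below 0.08 rad and linear speed of moulding below 0.01 m/s and angular speed of moulding below 0.05 rad/s); the robot touches nothing.
It fails at once if The moulding is lifted off the counter or tipped up (height (world z) of any of end_a, end_b above 0.012 m or height (world z) of moulding above 0.008 m or angle between moulding's own z axis and vertical above 0.25 rad).
It fails at once if The jar, the bell or the oil can is shifted by more than 20 mm or tipped over (distance of any of jar, bell, oilcan from where it was at the start of the episode above 0.02 m or angle between any of jar, bell, oilcan's own z axis and vertical above 0.35 rad).
It also fails if it takes over 72 s, if anything falls off the work surface, if the arm or the gripper's body presses on something with over 40 N, if the wrist force passes 120 N, or if a joint passes its speed limit or range.

## Robot

A 7-joint arm with a two-finger parallel gripper is mounted at the origin on the work surface. World frame = base frame: x ahead of the robot, y to its left, z up, the work surface at z = 0. Lengths are in m, angles in rad, forces in N, time in s.
With the tool pointing down it reaches from about 0.4 to 0.875 m from the base axis. Payload 4.4 kg.
Tool frame: the origin (TCP) lies at the very end of the fingers, on their centre line; the grasp point (between the pads) lies 19 mm behind it; z points along the fingers, y is the line along which they close (so a half turn about z gives the same grasp; the last joint's range is limited). The gripper opens to 85 mm and grips with 20 to 120 N. Pads are 22 mm wide; open, the fingers measure 114 mm over their backs; the gripper's body (76 mm by 85 mm) begins 54 mm behind the grasp point. The pads swing forward as they close: fully open they stand 13 mm farther back than shut.
Start: joints at [1.166, 0.628, 0.038, 1.517, -0.027, 0.996, -0.02], TCP at [0.216, -0.613, 0.231] pointing down, gripper open.
Joint ranges: [-3.06, 3.06], [-0.37, 2.12], [-1.25, 1.32], [0.18, 2.47], [-1.1, 4.24], [0.23, 1.98], [-2.94, 2.94]. Speed limits (rad/s): [2.57, 2.57, 3.14, 3.14, 3.14, 3.14, 3.14].

## Interface

Orientations are given as a unit quaternion [w, x, y, z].
In Python, from plant import r, viewer, order, spotter gives the robot as it stands.
- The arm moves only by the tool play_rows, never from a script. Its argument "motion" is a list of rows, each a list of 5 numbers: the shift along the tool's x, y, z in m, then the turn about the tool's z in degrees, then the finger opening in m, from 0 to 0.0854. A call has 1 to 8 rows; each row is the pose to reach, as a shift and turn from the pose commanded when the call began, along the tool's axes at that moment; what a row does not reach only later rows make up. A row lasts 1/8 s, in which the tool goes at most 62.5 mm and 10.7 degrees, less where a joint would pass 70% of its speed; a pose out of reach is approached as far as the arm can. A call with a gripper value outside its range is refused whole. The fingers move at their own pace and stop on an object; the grip force is fixed at half the most. Time passes only in rows, so rows that repeat a pose let the fingers close. It gives the time, the measured TCP pose, the force, the opening and the grip force at its end, in the units of the state.
- r.read_state(): the state, without advancing time (a new reading comes with each control period).
- viewer.snapshot(name): name is "scene" or "top"; returns a dict with "color" (480x640x3 uint8, red, green, blue), "depth" (480x640 float32, m along the optical axis (not along the pixel's ray), 0 where there is no reading), "fx", "fy", "cx", "cy" (pixels), "dist" ([k1, k2, p1, p2, k3] as OpenCV has them; the pictures are not rectified), "extrinsics" (4x4, takes a point from camera to world coordinates). Camera axes: x right, y up, looking along -z (the intrinsics and any distortion apply to the point x, -y, -z); pixel columns grow to the right and rows downward; lengths in m; the calibration is good to about 2 mm. A picture is of the moment at which its call begins.
- order.hand_in(): hands the job in; it is judged then, once.
Trained networks look in a picture, given as the dict that the camera call returned (one of the last four; its "shot" number tells which), for a name from the list of things; names that differ only in an ending like _2 or _b are one class to them, and where a whole thing is asked for, a point or a joint stands for the part that bears it (a point fixed in the world has none). Each returns a list of dicts, best first, with "score" (0 to 1); they miss things now and then, are a little off and sometimes report something else, mostly with a low value. They report only what shows in the picture. A call takes as long as a camera call.
- spotter.recognise(picture, target): "extent" ([left, top, right, bottom] in pixels, round what is visible of it).
- spotter.silhouettes(picture, target): "pixels" (480x640 bool, what is visible of it) and "extent" ([left, top, right, bottom] in pixels, round what is visible of it).
- spotter.spot_point(picture, target): "centre" ([column, row] in pixels: a listed point, or the origin of a listed thing).
The state is a dict: "time": time; "q": joint angles; "qvel": joint speeds; "effort": joint torques, N m; "tcp_pos": TCP position; "orientation": TCP orientation; "wrist_force": force on the tool from outside, world axes, zero at the start; "torque": the same for the moment, N m; "opening": finger opening in m; "finger_force": force on a finger pad.
Only numpy, scipy, OpenCV 4.12 (cv2) and the standard library are available. Lean on these libraries where they do the work, as an engineer would, in place of code of your own. Each camera call takes 0.05 s, during which the arm holds its last target. There are 200 camera calls.

## Working session

There is one attempt and no reset: what is moved stays moved. The work goes in short steps, Python scripts to look and compute and a tool call to move; the robot and the scene stay as the last step left them, time stands still between calls to the robot, and variables do not carry over. Pictures are saved under pics/ and viewed, at most 10 in all, crops included, and the job is handed in when it is done.

Besides the shell and the picture viewer there is one more tool, called after "Request:" as name(argument=value, ...) on one line, values as JSON. play_rows: Moves the arm, as the interface text tells. Its arguments: {"type":"object","properties":{"motion":{"type":"array"}},"required":["motion"]}

```bash
mkdir -p pics; ls; cat > h.py <<'E'
import numpy as np,cv2
from plant import r,viewer,order,spotter
def rays(p,uv):
    K=np.array([[p['fx'],0,p['cx']],[0,p['fy'],p['cy']],[0,0,1]])
    n=cv2.undistortPoints(np.array(uv,float).reshape(-1,1,2),K,np.array(p['dist'],float))[:,0]
    return np.c_[n[:,0],-n[:,1],-np.ones(len(n))]
def atz(p,uv,z):
    T=np.array(p['extrinsics']);d=rays(p,uv)@T[:3,:3].T;o=T[:3,3]
    return o+d*((z-o[2])/d[:,2])[:,None]
def cloud(p,mask=None):
    m=p['depth']>0
    if mask is not None:m&=mask
    v,u=np.nonzero(m);T=np.array(p['extrinsics'])
    return (rays(p,np.c_[u,v])*p['depth'][v,u][:,None])@T[:3,:3].T+T[:3,3]
E
python3 - <<'E'
from h import *
print({k:np.round(v,3) if k not in('time',) else v for k,v in r.read_state().items()})
p=viewer.snapshot("top");s=viewer.snapshot("scene")
cv2.imwrite('pics/top.png',p['color'][:,:,::-1]);cv2.imwrite('pics/scene.png',s['color'][:,:,::-1])
print(np.round(p['extrinsics'],3),p['fx'])
for n in['moulding','rack','post','jar','bell','oilcan']:
    for nm,q in(('top',p),('scene',s)):
        x=spotter.silhouettes(q,n)
        if not x: print(n,nm,'none');continue
        c=cloud(q,x[0]['pixels']);z=c[:,2]
        print(n,nm,round(x[0]['score'],2),x[0]['extent'],len(c),np.round(np.percentile(c,[2,50,98],axis=0),3).tolist())
        hi=c[z>np.percentile(z,60)]
        R=cv2.minAreaRect((c[:,:2]*1000).astype(np.float32));print('  rect',np.round(R[0]),np.round(R[1]),round(R[2],1))
for n in['end_a','end_b','bay','post','moulding','rack']:
    x=spotter.spot_point(p,n)
    print(n,[(round(a['score'],2),np.round(atz(p,[a['centre']],0)[0],3).tolist()) for a in x[:2]])
E
```

```text
pics
{'time': 0.0, 'q': array([ 1.166,  0.629,  0.038,  1.518, -0.027,  0.996, -0.02 ]), 'qvel': array([-0.002, -0.001,  0.   ,  0.   ,  0.001,  0.002,  0.001]), 'effort': array([-1.0000e-03, -5.6340e+01,  1.2260e+00, -1.9345e+01,  1.1000e-02,
        1.1000e-02, -0.0000e+00]), 'tcp_pos': array([ 0.216, -0.612,  0.23 ]), 'orientation': array([-0.001,  0.986,  0.169, -0.   ]), 'wrist_force': array([ 0.128,  0.258, -0.4  ]), 'torque': array([-0.035, -0.05 , -0.016]), 'finger_force': np.float64(0.0), 'opening': np.float64(0.086)}
[[ 0.03   0.989 -0.142  0.363]
 [-0.999  0.031  0.009  0.014]
 [ 0.013  0.142  0.99   1.529]
 [ 0.     0.     0.     1.   ]] 570.4094448706406
moulding top 0.84 [244.9, 267.7, 359.3, 289.5] 1725 [[0.459, -0.111, 0.009], [0.479, 0.031, 0.027], [0.501, 0.173, 0.036]]
  rect [482.  31.] [298.  44.] 88.3
moulding scene 0.98 [315.9, 217.7, 392.8, 273.0] 1318 [[0.468, -0.056, 0.002], [0.498, 0.078, 0.024], [0.508, 0.181, 0.032]]
  rect [485.  52.] [264.  62.] 83.2
rack top 0.9 [253.0, 149.2, 412.0, 246.9] 8091 [[0.582, -0.24, -0.003], [0.738, -0.037, 0.036], [0.813, 
[... 987 characters left out ...]
10.7, 140.0, 229.4, 181.6] 478 [[0.482, -0.518, 0.002], [0.516, -0.489, 0.036], [0.54, -0.468, 0.121]]
  rect [ 462. -568.] [236.  68.] 55.1
oilcan top 0.75 [92.6, 254.1, 135.3, 294.6] 1148 [[0.432, 0.482, 0.004], [0.47, 0.522, 0.066], [0.516, 0.572, 0.096]]
  rect [475. 536.] [117.  89.] 28.3
oilcan scene 0.73 [496.0, 303.7, 549.7, 365.5] 2170 [[0.448, 0.477, 0.001], [0.499, 0.543, 0.057], [0.521, 0.58, 0.093]]
  rect [445. 522.] [162. 100.] 17.3
end_a [(0.94, [0.485, 0.191, 0.0]), (0.63, [0.465, -0.119, 0.0])]
end_b [(0.94, [0.485, 0.191, 0.0]), (0.63, [0.465, -0.119, 0.0])]
bay []
post [(0.63, [0.604, 0.037, 0.0])]
moulding [(0.93, [0.488, 0.036, 0.0])]
rack [(0.73, [0.702, -0.044, 0.0])]
```

View top.

View pics/top.png

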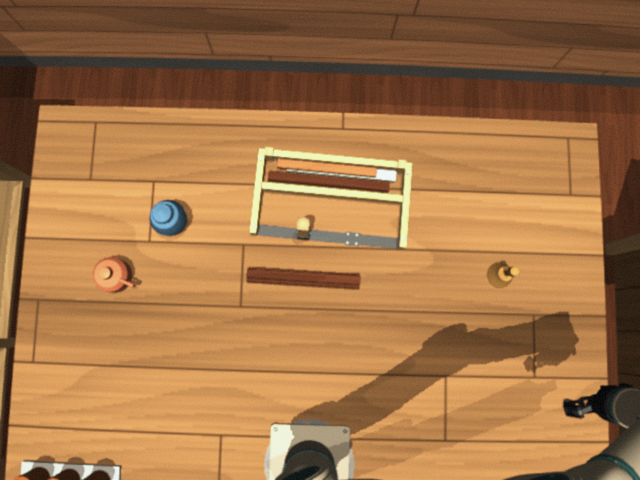

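```bash
python3 - <<'E'
from h import *
p=viewer.snapshot("top");c=cloud(p)
def rect(m,n):
    d=c[m];R=cv2.minAreaRect((d[:,:2]*1000).astype(np.float32));print(n,len(d),np.round(R[0]),np.round(R[1]),round(R[2],1))
x=spotter.silhouettes(p,'moulding')[0]['pixels']
d=cloud(p,cv2.erode(x.astype(np.uint8),np.ones((3,3)))>0);d=d[d[:,2]>.022]
print('mould',np.round(np.percentile(d,[1,50,99],axis=0),3)); 
k=np.polyfit(d[:,1],d[:,0],1);print('x=a*y+b',k,np.round(d[:,1].min(),3),np.round(d[:,1].max(),3))
x=spotter.silhouettes(p,'rack')[0]['pixels'];d=cloud(p,x);d=d[d[:,2]>.03]
# near edge of back rail by y bins
for y in np.arange(-.23,.17,.03):
    e=d[(abs(d[:,1]-y)<.006)];print(round(y,2),len(e),np.round(np.sort(e[:,0])[:4],3))
# cheeks extents
for X in (.61,.63,.65,.67):
    e=d[abs(d[:,0]-X)<.008];print(X,np.round(np.percentile(e[e[:,1]<0][:,1],[2,98]),3),np.round(np.percentile(e[e[:,1]>.1][:,1],[2,98]),3))
E
```

```text
mould [[ 0.462 -0.112  0.022]
 [ 0.481  0.033  0.029]
 [ 0.498  0.173  0.037]]
x=a*y+b [0.02962225 0.4795661 ] -0.115 0.176
-0.23 332 [0.567 0.568 0.568 0.568]
-0.2 60 [0.692 0.692 0.692 0.693]
-0.17 96 [0.693 0.693 0.695 0.695]
-0.14 133 [0.695 0.696 0.697 0.697]
-0.11 136 [0.698 0.698 0.699 0.699]
-0.08 139 [0.7   0.701 0.701 0.701]
-0.05 145 [0.701 0.702 0.702 0.702]
-0.02 140 [0.703 0.704 0.704 0.705]
0.01 126 [0.705 0.705 0.706 0.706]
0.04 132 [0.707 0.707 0.707 0.708]
0.07 137 [0.708 0.709 0.709 0.709]
0.1 142 [0.71  0.711 0.711 0.711]
0.13 104 [0.712 0.713 0.713 0.713]
0.16 352 [0.593 0.593 0.595 0.596]
0.61 [-0.241 -0.223] [0.158 0.175]
0.63 [-0.241 -0.225] [0.156 0.173]
0.65 [-0.244 -0.225] [0.155 0.172]
0.67 [-0.245 -0.227] [0.154 0.172]
```

```bash
cat >> h.py <<'E'
from scipy.spatial.transform import Rotation as Ro
O=np.array([.7025,-.038]);RA=-np.arctan(.063)
B=np.array([[np.cos(RA),-np.sin(RA)],[np.sin(RA),np.cos(RA)]])
def tool():
    s=r.read_state();q=s['orientation'];R=Ro.from_quat(np.r_[q[1:],q[0]]).as_matrix()
    yaw=np.degrees(np.arctan2(R[1,0],R[0,0])-RA)
    return s,R,np.array(s['tcp_pos']),yaw
def show():
    s,R,t,yaw=tool();print('t',round(s['time'],2),'tool rack mm',np.round((t[:2]-O)@B*1000),round(t[2]*1000),'yaw',round(yaw,1),'q7',round(s['q'][6],2),'F',np.round(s['wrist_force'],1))
def rows(targets):  # rack mm x,y, z mm, yaw deg (rack), opening
    s,R,t,yaw=tool()
    for x,y,z,a in targets:
        w=np.r_[O+B@(np.array([x,y])/1000),z/1000]
        print((x,y,z,a),'->',np.round(R.T@(w-t),3).tolist(),round((yaw-a+180)%360-180,1))
def mould():
    p=viewer.snapshot('top');x=spotter.silhouettes(p,'moulding')
    if not x: print('not seen');return
    m=cv2.erode(x[0]['pixels'].astype(np.uint8),np.ones((3,3)))>0
    d=cloud(p,m);d=d[(d[:,2]>.02)&(d[:,2]<.045)];d=(d[:,:2]-O)@B*1000
    c=d.mean(0);u=np.linalg.svd(d-c,full_matrices=False)[2][0];u*=np.sign(u[1])
    l=(d-c)@u;n=np.array([-u[1],u[0]]);mid=(l.min()+l.max())/2
    C=c+u*mid
    print('mould score',round(x[0]['score'],2),'centre',np.round(C),'len',round(np.ptp(l)+5),'theta deg',round(np.degrees(np.arctan2(u[0],u[1])),1),'L',np.round(C+150*u),'R',np.round(C-150*u))
E
python3 - <<'E'
from h import *
show();mould()
rows([(-220,-180,200,70),(-225,245,150,92),(-225,245,6,92)])
E
```

```text
t 1.15 tool rack mm [-449. -604.] 231 yaw 23.0 q7 -0.02 F [-0.5 -0.4  0.2]
mould score 0.73 centre [-226.   55.] len 297 theta deg -1.9 L [-231.  205.] R [-221.  -95.]
(-220, -180, 200, 70) -> [0.377, -0.301, 0.031] -47.0
(-225, 245, 150, 92) -> [0.539, -0.694, 0.081] -69.0
(-225, 245, 6, 92) -> [0.539, -0.694, 0.225] -69.0
```

Request:
play_rows(motion=[[0.377, -0.301, 0.03, -47, 0.012], [0.377, -0.301, 0.03, -47, 0.012], [0.377, -0.301, 0.03, -47, 0.012], [0.377, -0.301, 0.03, -47, 0.012], [0.377, -0.301, 0.03, -47, 0.012], [0.377, -0.301, 0.03, -47, 0.012], [0.377, -0.301, 0.03, -47, 0.012], [0.377, -0.301, 0.03, -47, 0.012]])

```text
time: 2.25
tcp_pos: [0.4731, -0.2011, 0.2015]
orientation: [0.0, 0.836, 0.549, 0.001]
wrist_force: [0.1, -1.2, -1.0]
opening: 0.0117
finger_force: 0.0
```

```bash
python3 - <<'E'
from h import *
show()
rows([(-228,245,120,92),(-228,245,8,92)])
E
```

```text
t 2.25 tool rack mm [-219. -177.] 202 yaw 70.1 q7 -0.2 F [ 0.1 -1.2 -1. ]
(-228, 245, 120, 92) -> [0.394, -0.152, 0.082] -21.9
(-228, 245, 8, 92) -> [0.394, -0.152, 0.194] -21.9
```

Request:
play_rows(motion=[[0.394, -0.152, 0.08, -22, 0.012], [0.394, -0.152, 0.08, -22, 0.012], [0.394, -0.152, 0.08, -22, 0.012], [0.394, -0.152, 0.08, -22, 0.012], [0.394, -0.152, 0.08, -22, 0.012], [0.394, -0.152, 0.08, -22, 0.012], [0.394, -0.152, 0.12, -22, 0.012], [0.394, -0.152, 0.17, -22, 0.012]])

```text
time: 3.25
tcp_pos: [0.4916, 0.2241, 0.0315]
orientation: [-0.0, 0.715, 0.699, 0.004]
wrist_force: [0.1, -0.3, -0.5]
opening: 0.0121
finger_force: 0.0
```

```bash
python3 - <<'E'
from h import *
show();mould()
rows([(-229,245,8,92),(-229,225,8,92),(-227,45,8,92)])
s=viewer.snapshot("scene");cv2.imwrite('pics/s1.png',s['color'][150:390,180:560,::-1].repeat(2,0).repeat(2,1))
E
```

```text
t 3.25 tool rack mm [-227.  248.] 31 yaw 92.3 q7 -0.78 F [ 0.1 -0.3 -0.5]
mould score 0.74 centre [-226.   53.] len 301 theta deg -1.8 L [-231.  203.] R [-222.  -97.]
(-229, 245, 8, 92) -> [0.003, 0.004, 0.017] 0.2
(-229, 225, 8, 92) -> [-0.017, 0.004, 0.018] 0.2
(-227, 45, 8, 92) -> [-0.197, -0.001, 0.019] 0.2
```

View pics/s1.png

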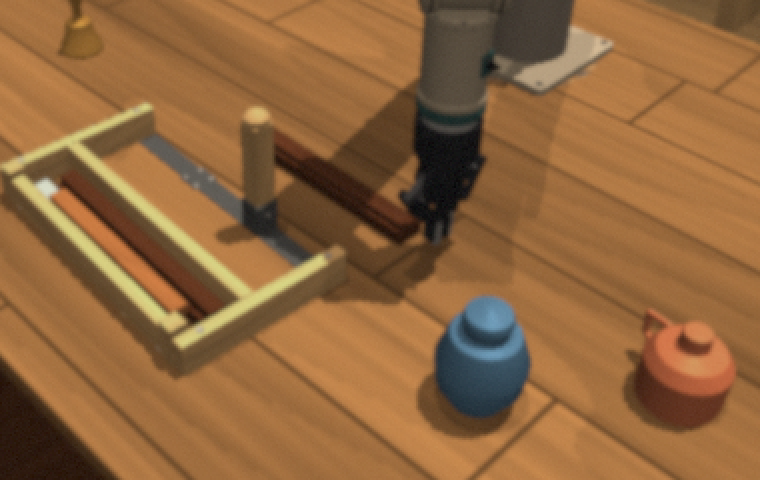

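Request:
play_rows(motion=[[0, -0.001, 0.022, 0, 0.012], [-0.02, -0.001, 0.022, 0, 0.012], [-0.04, -0.001, 0.022, 0, 0.012], [-0.06, -0.001, 0.022, 0, 0.012], [-0.08, -0.001, 0.022, 0, 0.012], [-0.1, -0.001, 0.022, 0, 0.012], [-0.12, -0.001, 0.022, 0, 0.012], [-0.13, -0.001, 0.022, 0, 0.012]])

```text
time: 4.4
tcp_pos: [0.4854, 0.0862, 0.0096]
orientation: [0.0, 0.718, 0.697, -0.0]
wrist_force: [0.1, 3.0, 2.1]
opening: 0.0118
finger_force: 1.7
```

```bash
python3 - <<'E'
from h import *
show();mould();show()
E
```

```text
t 4.4 tool rack mm [-224.  110.] 10 yaw 91.9 q7 -0.65 F [0.1 3.  2.1]
mould score 0.81 centre [-222. -100.] len 200 theta deg -1.4 L [-225.   50.] R [-218. -250.]
t 4.5 tool rack mm [-225.  110.] 9 yaw 91.9 q7 -0.66 F [ 0.  -0.  -0.4]
```

Request:
play_rows(motion=[[-0.02, 0, 0, 0, 0.012], [-0.04, 0, 0, 0, 0.012], [-0.06, 0, 0, 0, 0.012], [-0.075, 0, 0, 0, 0.012], [-0.065, 0, 0, 0, 0.012], [-0.05, 0, -0.03, 0, 0.012], [-0.06, -0.04, -0.08, 0, 0.03], [-0.08, -0.09, -0.1, 10, 0.06]])

```text
time: 5.5
tcp_pos: [0.394, 0.0126, 0.1108]
orientation: [0.001, 0.775, 0.632, 0.002]
wrist_force: [-0.7, -0.7, 0.3]
opening: 0.0472
finger_force: 0.0
```

```bash
python3 - <<'E'
from h import *
show();mould();mould();show()
rows([(-300,-120,80,0),(-300,-120,10,0)])
E
```

```text
t 5.5 tool rack mm [-311.   31.] 111 yaw 82.0 q7 -0.66 F [-0.7 -0.7  0.3]
mould score 0.96 centre [-220. -127.] len 296 theta deg -1.7 L [-224.   23.] R [-215. -277.]
mould score 0.57 centre [-220. -126.] len 298 theta deg -1.9 L [-225.   24.] R [-215. -276.]
t 5.7 tool rack mm [-312.   30.] 110 yaw 82.1 q7 -0.66 F [0.1 1.  0.4]
(-300, -120, 80, 0) -> [-0.147, 0.032, 0.03] 82.1
(-300, -120, 10, 0) -> [-0.147, 0.032, 0.1] 82.1
```

Request:
play_rows(motion=[[-0.05, 0.022, 0, 10, 0.08], [-0.1, 0.022, 0, 20, 0.08], [-0.147, 0.022, 0, 30, 0.08], [-0.147, 0.022, 0.02, 40, 0.08], [-0.147, 0.022, 0.03, 50, 0.08], [-0.147, 0.022, 0.03, 60, 0.08], [-0.147, 0.022, 0.03, 70, 0.08], [-0.147, 0.022, 0.03, 80, 0.08]])

```text
time: 6.7
tcp_pos: [0.3869, -0.1372, 0.0785]
orientation: [-0.0, 1.0, -0.015, 0.0]
wrist_force: [-0.7, 0.4, -0.8]
opening: 0.0798
finger_force: 0.0
```

```bash
python3 - <<'E'
from h import *
show()
rows([(-295,-126,0,2),(-251,-126,0,2),(-234,-129,0,-5),(-217,-133,0,-12),(-200,-137,0,-19),(-182,-140,0,-26)])
E
```

```text
t 6.7 tool rack mm [-309. -119.] 78 yaw 1.8 q7 -1.2 F [-0.7  0.4 -0.8]
(-295, -126, 0, 2) -> [0.013, 0.008, 0.078] -0.2
(-251, -126, 0, 2) -> [0.057, 0.009, 0.079] -0.2
(-234, -129, 0, -5) -> [0.074, 0.013, 0.079] 6.8
(-217, -133, 0, -12) -> [0.091, 0.017, 0.079] 13.8
(-200, -137, 0, -19) -> [0.108, 0.022, 0.079] 20.8
(-182, -140, 0, -26) -> [0.126, 0.025, 0.079] 27.8
```

Request:
play_rows(motion=[[0.01, 0.008, 0.04, 0, 0.08], [0.015, 0.008, 0.076, 0, 0.08], [0.045, 0.009, 0.078, 0, 0.08], [0.057, 0.009, 0.078, 0, 0.08], [0.066, 0.011, 0.078, 3.5, 0.08], [0.074, 0.013, 0.078, 7, 0.08], [0.082, 0.015, 0.078, 10.5, 0.08], [0.091, 0.017, 0.078, 14, 0.08]])

```text
time: 7.7
tcp_pos: [0.4766, -0.1559, -0.0001]
orientation: [-0.0, 0.991, -0.135, -0.001]
wrist_force: [-0.5, 0.9, -0.1]
opening: 0.0801
finger_force: 0.5
```

```bash
python3 - <<'E'
from h import *
show();mould();show()
rows([(-200,-137,1,-19),(-182,-140,1,-26)])
E
```

```text
t 7.7 tool rack mm [-218. -132.] 0 yaw -11.9 q7 -0.64 F [-0.5  0.9 -0.1]
mould score 0.49 centre [-199. -261.] len 55 theta deg 31.2 L [-121. -132.] R [-276. -389.]
t 7.8 tool rack mm [-217. -132.] 0 yaw -11.8 q7 -0.64 F [-0.1 -0.1  0.8]
(-200, -137, 1, -19) -> [0.017, 0.001, -0.001] 7.2
(-182, -140, 1, -26) -> [0.036, 0.0, -0.001] 14.2
```

Request:
play_rows(motion=[[0.009, 0, -0.001, 3.5, 0.08], [0.018, 0, -0.001, 7, 0.08], [0.027, 0, -0.001, 10.5, 0.08], [0.036, 0, -0.001, 14, 0.08], [0.036, 0, -0.001, 14, 0.08], [0.01, 0, -0.001, 14, 0.06], [-0.03, 0.02, -0.06, 14, 0.04], [-0.06, 0.06, -0.1, 4, 0.02]])

```text
time: 8.8
tcp_pos: [0.4084, -0.1925, 0.0936]
orientation: [-0.0, 0.986, -0.165, -0.001]
wrist_force: [1.3, -1.7, 0.7]
opening: 0.0259
finger_force: 0.0
```

```bash
python3 - <<'E'
from h import *
show();mould();show()
s=viewer.snapshot("top");cv2.imwrite('pics/t2.png',s['color'][130:370,180:560,::-1].repeat(2,0).repeat(2,1))
E
```

```text
t 8.8 tool rack mm [-284. -173.] 94 yaw -15.4 q7 -0.68 F [ 1.3 -1.7  0.7]
not seen
t 8.9 tool rack mm [-285. -178.] 96 yaw -16.1 q7 -0.68 F [ 1.7 -0.1  0.1]
```

View pics/t2.png

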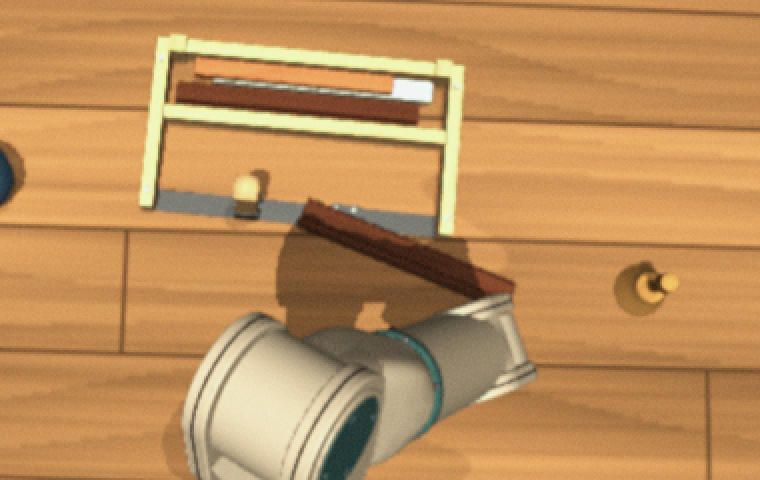

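```bash
python3 - <<'E'
from h import *
show();rows([(-238,-327,70,64)])
E
```

```text
t 8.95 tool rack mm [-283. -176.] 95 yaw -16.1 q7 -0.69 F [ 1.  -1.2 -1. ]
(-238, -327, 70, 64) -> [0.085, 0.133, 0.025] -80.1
```

Request:
play_rows(motion=[[0.02, 0.06, 0, -10, 0.012], [0.04, 0.1, 0, -20, 0.012], [0.085, 0.133, 0.02, -30, 0.012], [0.085, 0.133, 0.02, -40, 0.012], [0.085, 0.133, 0.02, -50, 0.012], [0.085, 0.133, 0.02, -60, 0.012], [0.085, 0.133, 0.02, -70, 0.012], [0.085, 0.133, 0.02, -80, 0.012]])

```text
time: 9.95
tcp_pos: [0.446, -0.3463, 0.072]
orientation: [-0.001, 0.862, 0.506, 0.0]
wrist_force: [-0.6, 0.1, -0.2]
opening: 0.0121
finger_force: 0.0
```

```bash
python3 - <<'E'
from h import *
show();mould();show()
E
```

```text
t 9.95 tool rack mm [-237. -324.] 72 yaw 64.5 q7 0.4 F [-0.6  0.1 -0.2]
mould score 0.76 centre [-150. -150.] len 294 theta deg 17.0 L [-107.   -7.] R [-194. -294.]
t 10.05 tool rack mm [-237. -324.] 72 yaw 64.1 q7 0.4 F [ 0.2  0.9 -0.6]
```

```bash
python3 - <<'E'
from h import *
show();rows([(-178,-20,72,64),(-178,-20,8,64),(-150,-30,8,64),(-122,-40,8,64)])
E
```

```text
t 10.05 tool rack mm [-237. -324.] 72 yaw 64.1 q7 0.4 F [ 0.2  0.9 -0.6]
(-178, -20, 72, 64) -> [0.299, -0.08, 0.001] 0.1
(-178, -20, 8, 64) -> [0.299, -0.08, 0.065] 0.1
(-150, -30, 8, 64) -> [0.302, -0.05, 0.065] 0.1
(-122, -40, 8, 64) -> [0.305, -0.021, 0.065] 0.1
```

Request:
play_rows(motion=[[0.06, -0.04, 0, 0, 0], [0.12, -0.08, 0, 0, 0], [0.18, -0.085, 0, 0, 0], [0.24, -0.085, 0, 0, 0], [0.299, -0.085, 0, 0, 0], [0.299, -0.085, 0.02, 0, 0], [0.299, -0.085, 0.065, 0, 0], [0.299, -0.085, 0.065, 0, 0]])

```text
time: 11.05
tcp_pos: [0.5156, -0.0454, 0.0052]
orientation: [-0.002, 0.865, 0.502, -0.003]
wrist_force: [-0.1, -0.1, 0.1]
opening: -0.0002
finger_force: 0.0
```

Request:
play_rows(motion=[[0.0, 0.02, 0, 0, 0], [0.002, 0.035, 0, 0, 0], [0.003, 0.047, 0, 0, 0], [0.004, 0.056, 0, 0, 0], [0.005, 0.064, 0, 0, 0], [0.005, 0.04, 0, 0, 0], [-0.02, 0.0, -0.02, 0, 0], [-0.08, -0.02, -0.06, 0, 0.012]])

```text
time: 12.05
tcp_pos: [0.4676, -0.0959, 0.0615]
orientation: [-0.002, 0.863, 0.505, -0.001]
wrist_force: [0.2, -2.7, 0.9]
opening: 0.0117
finger_force: 0.0
```

```bash
python3 - <<'E'
from h import *
show();mould();show()
rows([(-238,-327,70,64)])
E
```

```text
t 12.05 tool rack mm [-231.  -73.] 62 yaw 64.3 q7 0.08 F [ 0.2 -2.7  0.9]
mould score 0.57 centre [-141. -154.] len 293 theta deg 24.4 L [-79. -18.] R [-203. -291.]
t 12.15 tool rack mm [-232.  -79.] 64 yaw 63.6 q7 0.08 F [ 2.  -1.   0.6]
(-238, -327, 70, 64) -> [-0.224, 0.105, -0.005] -0.4
```

```bash
python3 - <<'E'
from h import *
show();rows([(-224,-336,62,65.6),(-224,-336,8,65.6),(-217,-323,8,65.6),(-162,-201,8,65.6)])
E
```

```text
t 12.15 tool rack mm [-232.  -79.] 64 yaw 63.6 q7 0.08 F [ 2.  -1.   0.6]
(-224, -336, 62, 65.6) -> [-0.226, 0.121, 0.003] -2.0
(-224, -336, 8, 65.6) -> [-0.226, 0.121, 0.057] -2.0
(-217, -323, 8, 65.6) -> [-0.211, 0.122, 0.057] -2.0
(-162, -201, 8, 65.6) -> [-0.078, 0.117, 0.057] -2.0
```

Request:
play_rows(motion=[[-0.06, 0.03, -0.01, -2, 0.012], [-0.11, 0.06, -0.01, -2, 0.012], [-0.17, 0.09, -0.01, -2, 0.012], [-0.226, 0.121, 0, -2, 0.012], [-0.226, 0.121, 0.01, -2, 0.012], [-0.226, 0.121, 0.055, -2, 0.012], [-0.226, 0.121, 0.055, -2, 0.012]])

```text
time: 13.02
tcp_pos: [0.4613, -0.3519, 0.0039]
orientation: [-0.004, 0.855, 0.518, -0.001]
wrist_force: [-0.3, 0.9, 0.6]
opening: 0.012
finger_force: 0.0
```

```bash
python3 - <<'E'
from h import *
show();rows([(-217,-323,8,65.6),(-162,-201,8,65.6)])
E
```

```text
t 13.03 tool rack mm [-221. -328.] 4 yaw 66.0 q7 0.43 F [-0.3  0.9  0.6]
(-217, -323, 8, 65.6) -> [0.007, 0.001, -0.004] 0.4
(-162, -201, 8, 65.6) -> [0.14, 0.002, -0.004] 0.4
```

Push 130 mm along the axis.

Request:
play_rows(motion=[[0.018, 0.001, -0.004, 0, 0.012], [0.036, 0.001, -0.004, 0, 0.012], [0.054, 0.001, -0.004, 0, 0.012], [0.072, 0.001, -0.004, 0, 0.012], [0.09, 0.001, -0.004, 0, 0.012], [0.106, 0.001, -0.004, 0, 0.012], [0.12, 0.001, -0.004, 0, 0.012], [0.13, 0.001, -0.004, 0, 0.012]])

```text
time: 14.02
tcp_pos: [0.5245, -0.2388, 0.0105]
orientation: [-0.0, 0.855, 0.518, -0.0]
wrist_force: [-1.6, -2.8, 1.6]
opening: 0.0119
finger_force: 1.5
```

```bash
python3 - <<'E'
from h import *
show();mould();show()
s=viewer.snapshot("top");cv2.imwrite('pics/t3.png',s['color'][130:370,180:560,::-1].repeat(2,0).repeat(2,1))
E
```

```text
t 14.03 tool rack mm [-165. -212.] 11 yaw 66.0 q7 0.26 F [-1.6 -2.8  1.6]
mould score 0.81 centre [-99. -53.] len 273 theta deg 23.2 L [-40.  85.] R [-158. -191.]
t 14.12 tool rack mm [-165. -210.] 10 yaw 66.1 q7 0.26 F [-0.1 -0.  -0.6]
```

View pics/t3.png

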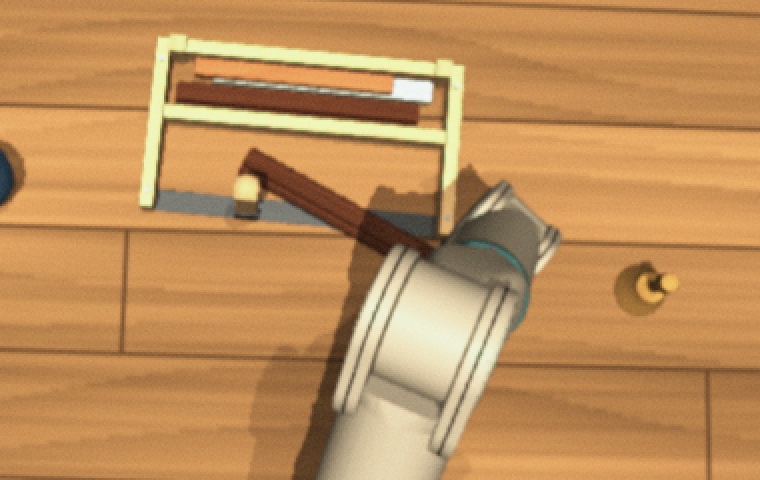

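Request:
play_rows(motion=[[0.018, 0, 0, 0, 0.012], [0.034, 0, 0, 0, 0.012], [0.048, 0, 0, 0, 0.012], [0.058, 0, 0, 0, 0.012], [0.05, 0, 0, 0, 0.012], [0.02, 0, 0, 0, 0.012], [-0.01, -0.04, -0.06, 0, 0.03], [-0.01, -0.09, -0.06, 5, 0.05]])

```text
time: 15.18
tcp_pos: [0.4404, -0.2114, 0.0725]
orientation: [0.003, 0.879, 0.477, 0.001]
wrist_force: [0.1, 0.6, -0.2]
opening: 0.047
finger_force: 0.0
```

```bash
python3 - <<'E'
from h import *
show();mould();show()
rows([(-200,-150,60,-20),(-200,-150,2,-20),(-160,-150,2,-20)])
E
```

```text
t 15.18 tool rack mm [-251. -190.] 72 yaw 60.6 q7 0.22 F [ 0.1  0.6 -0.2]
mould score 0.64 centre [-80.  -8.] len 294 theta deg 23.9 L [-20. 129.] R [-141. -145.]
t 15.28 tool rack mm [-261. -184.] 71 yaw 60.7 q7 0.23 F [-0.2 -0.2 -1. ]
(-200, -150, 60, -20) -> [0.059, 0.036, 0.011] 80.7
(-200, -150, 2, -20) -> [0.059, 0.037, 0.069] 80.7
(-160, -150, 2, -20) -> [0.079, 0.072, 0.069] 80.7
```

```bash
python3 - <<'E'
from h import *
show();rows([(-185,-85,71,85),(-185,-85,9,85),(-157,-95,9,85),(-110,-108,9,85),(-62,-115,9,85)])
E
```

```text
t 15.28 tool rack mm [-261. -184.] 71 yaw 60.7 q7 0.23 F [-0.2 -0.2 -1. ]
(-185, -85, 71, 85) -> [0.123, 0.018, 0.0] -24.3
(-185, -85, 9, 85) -> [0.123, 0.018, 0.062] -24.3
(-157, -95, 9, 85) -> [0.128, 0.048, 0.062] -24.3
(-110, -108, 9, 85) -> [0.14, 0.095, 0.061] -24.3
(-62, -115, 9, 85) -> [0.157, 0.14, 0.061] -24.3
```

Request:
play_rows(motion=[[0.06, 0.005, 0, -8, 0], [0.118, 0.012, 0, -16, 0], [0.123, 0.014, 0.03, -24, 0], [0.123, 0.016, 0.06, -24, 0], [0.126, 0.035, 0.062, -24, 0], [0.129, 0.052, 0.062, -24, 0], [0.133, 0.068, 0.062, -24, 0], [0.137, 0.084, 0.062, -24, 0]])

```text
time: 16.27
tcp_pos: [0.5838, -0.138, 0.0084]
orientation: [-0.001, 0.758, 0.652, -0.001]
wrist_force: [-1.1, 1.0, -0.8]
opening: 0.0
finger_force: 0.3
```

```bash
python3 - <<'E'
from h import *
show();mould();show();rows([(-62,-115,9,85)])
E
```

```text
t 16.27 tool rack mm [-112. -107.] 8 yaw 85.0 q7 0.31 F [-1.1  1.  -0.8]
mould score 0.65 centre [-53.  31.] len 214 theta deg 11.7 L [-22. 178.] R [ -83. -116.]
t 16.38 tool rack mm [-110. -108.] 9 yaw 85.0 q7 0.31 F [ 0.9 -0.4 -0. ]
(-62, -115, 9, 85) -> [-0.003, 0.049, -0.0] -0.0
```

Request:
play_rows(motion=[[0, 0.012, 0, 0, 0], [-0.001, 0.024, 0, 0, 0], [-0.002, 0.036, 0, 0, 0], [-0.003, 0.044, 0, 0, 0], [-0.003, 0.03, 0, 0, 0], [-0.003, 0.01, -0.03, 0, 0.03], [-0.003, -0.04, -0.06, 10, 0.05], [-0.003, -0.09, -0.06, 20, 0.07]])

```text
time: 17.38
tcp_pos: [0.4962, -0.1268, 0.0707]
orientation: [0.002, 0.861, 0.508, 0.002]
wrist_force: [0.0, 0.7, 0.2]
opening: 0.0541
finger_force: 0.0
```

```bash
python3 - <<'E'
from h import *
show();mould();show();rows([(-110,-30,75,0),(-70,-30,0,0)])
E
```

```text
t 17.38 tool rack mm [-200. -102.] 71 yaw 64.7 q7 0.1 F [0.  0.7 0.2]
mould score 0.68 centre [-39.  -9.] len 294 theta deg -1.0 L [-41. 141.] R [ -36. -159.]
t 17.48 tool rack mm [-208. -100.] 69 yaw 64.8 q7 0.1 F [-0.3 -0.5 -0.3]
(-110, -30, 75, 0) -> [0.106, 0.059, -0.007] 64.8
(-70, -30, 0, 0) -> [0.123, 0.096, 0.068] 64.8
```

Request:
play_rows(motion=[[0.0, 0.0, -0.01, 10, 0.075], [0, 0.0, -0.01, 20, 0.075], [0, 0.0, -0.01, 30, 0.075], [0.03, 0.01, -0.01, 40, 0.075], [0.07, 0.03, -0.01, 50, 0.075], [0.11, 0.06, -0.01, 60, 0.075], [0.115, 0.072, -0.01, 65, 0.075], [0.115, 0.072, -0.01, 65, 0.075]])

```text
time: 18.48
tcp_pos: [0.6146, -0.0594, 0.0783]
orientation: [0.001, 1.0, -0.029, 0.0]
wrist_force: [-0.4, -0.3, -0.2]
opening: 0.0752
finger_force: 0.0
```

```bash
python3 - <<'E'
from h import *
show();rows([(-92,-28,0,0),(-70,-28,0,0),(-51,-28,0,0)])
E
```

```text
t 18.48 tool rack mm [-86. -27.] 78 yaw 0.2 q7 -0.92 F [-0.4 -0.3 -0.2]
(-92, -28, 0, 0) -> [-0.006, 0.001, 0.078] 0.2
(-70, -28, 0, 0) -> [0.016, 0.001, 0.078] 0.2
(-51, -28, 0, 0) -> [0.035, 0.001, 0.078] 0.2
```

Request:
play_rows(motion=[[-0.008, 0.001, 0.03, 0, 0.075], [-0.008, 0.001, 0.076, 0, 0.075], [-0.008, 0.001, 0.076, 0, 0.075], [0.005, 0.001, 0.076, 0, 0.075], [0.015, 0.001, 0.076, 0, 0.075], [0.023, 0.001, 0.076, 0, 0.075], [0.03, 0.001, 0.076, 0, 0.075], [0.034, 0.001, 0.076, 0, 0.075]])

```text
time: 19.48
tcp_pos: [0.6466, -0.0628, 0.0028]
orientation: [-0.0, 1.0, -0.031, -0.001]
wrist_force: [-3.1, 0.2, 2.3]
opening: 0.0753
finger_force: 1.7
```

```bash
python3 - <<'E'
from h import *
show();mould();show()
E
```

```text
t 19.48 tool rack mm [-54. -28.] 3 yaw 0.0 q7 -0.9 F [-3.1  0.2  2.3]h.py:34: RuntimeWarning: Mean of empty slice.
  c=d.mean(0);u=np.linalg.svd(d-c,full_matrices=False)[2][0];u*=np.sign(u[1])
  ret = um.true_divide(
Traceback (most recent call last):
  File "h.py", line 34, in mould
    c=d.mean(0);u=np.linalg.svd(d-c,full_matrices=False)[2][0];u*=np.sign(u[1])
                  ~~~~~~~~~~~~~~~~~~~~~~~~~~~~~~~~~~~~~~~~~^^^
IndexError: index 0 is out of bounds for axis 0 with size 0
```

Still sliding force (3 N), so push gently further until it meets the rail.

Request:
play_rows(motion=[[0.003, 0, 0, 0, 0.075], [0.005, 0, 0, 0, 0.075]])

```text
time: 19.82
tcp_pos: [0.652, -0.0633, 0.0026]
orientation: [0.0, 1.0, -0.031, -0.0]
wrist_force: [-1.9, 0.3, 0.8]
opening: 0.0751
finger_force: 1.3
```

Request:
play_rows(motion=[[0.002, 0, 0, 0, 0.075], [0.004, 0, 0, 0, 0.075]])

```text
time: 20.08
tcp_pos: [0.653, -0.0633, 0.0024]
orientation: [-0.001, 0.999, -0.032, -0.003]
wrist_force: [-12.3, 2.2, 10.1]
opening: 0.0751
finger_force: 6.1
```

Request:
play_rows(motion=[[-0.01, 0, 0, 0, 0.075], [-0.025, 0, 0, 0, 0.075], [-0.035, 0, -0.03, 0, 0.075], [-0.045, 0, -0.08, 0, 0.075], [-0.1, 0.01, -0.08, 0, 0.075], [-0.16, 0.02, -0.08, 0, 0.075], [-0.2, 0.02, -0.08, 0, 0.075], [-0.2, 0.02, -0.08, 0, 0.075]])

```text
time: 21.08
tcp_pos: [0.4525, -0.0709, 0.0831]
orientation: [-0.0, 0.999, -0.033, -0.001]
wrist_force: [0.6, 0.4, 0.6]
opening: 0.0749
finger_force: 0.0
```

```bash
python3 - <<'E'
from h import *
show();mould();mould();show()
s=viewer.snapshot("top");cv2.imwrite('pics/t4.png',s['color'][130:370,180:560,::-1].repeat(2,0).repeat(2,1))
E
```

```text
t 21.07 tool rack mm [-247.  -49.] 83 yaw -0.1 q7 -0.69 F [0.6 0.4 0.6]
mould score 0.92 centre [-21. -10.] len 299 theta deg 0.1 L [-21. 140.] R [ -21. -160.]
mould score 0.56 centre [-22. -10.] len 298 theta deg 0.0 L [-22. 140.] R [ -22. -160.]
t 21.27 tool rack mm [-243.  -49.] 83 yaw 0.1 q7 -0.69 F [-0.1 -0.7 -0.5]
```

View pics/t4.png

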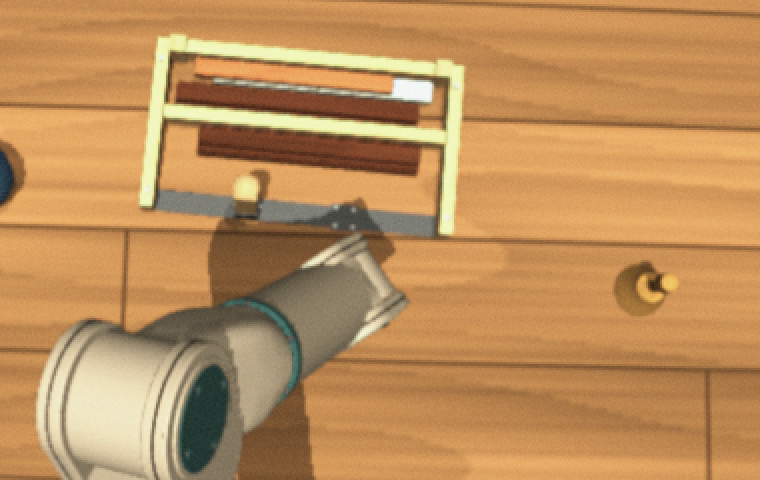

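The moulding lies along the back rail, from about px (200,140) to (418,160), between the cheeks. The arm is clear of everything.

```bash
python3 -c "
from h import *
print(order.hand_in())"
```

```text
the job is handed in; nothing more can be done
None
```

The moulding lies flat along the back rail in the near bay: my last camera measurement puts its centre line about 21 mm in front of the rail and parallel to it. I only pushed it and never lifted it, I never went near the jar, bell or oil can, and I handed the job in at about 21 s; the hand-in returned no verdict.

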